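# Close the bonding jig over its dowel and hold it pressed

### The job

The cracked panel on the bonding jig has just been glued: pick up the yellow cover by its handle, set it on the jig squarely, red-stripe end over the brass pin, sliding it about until its hidden socket drops over the pin and it lies flat on the bed. Then press it down until the sprung bed is fully down, and finish while still holding the cover down like that; do not let go. Leave the blue cover and the other things on the bench alone.

Things in the scene. Friction and masses are not known exactly. Their poses are not given: they have to be found in the camera images.
- cover: the yellow jig cover, loose, lying flat on the table the right way up: a block 100 (its x) x 70 (its y) x 22 tall, about 0.22 kg, with a black bar handle on top and a red stripe across the top along the -x short edge. Blind round socket in its underside: 13 diameter, 18 deep, mouth chamfered 1.5, on the centre line 25 from the centre towards the red stripe; it cannot be seen from above. Origin: centre of the underside; x along the length, away from the red stripe; z up
- socket_mouth (a point): centre of the socket's mouth in the cover's underside (cover frame -25, 0, 0)
- handle_mid (a point): a good place to grip the cover: in the black bar handle, 56 long (cover x) x 16 wide (cover y), which stands 36.5 up from the cover's top, from 22 to 58.5 above the underside. This point is at (6, 0, 46) in the cover frame, 12.5 below the top of the handle; grip across the 16 width
- jig: the bonding jig, fixed to the table: grey base 150 (x) x 120 (y) x 20 tall with a brass locating pin and a sprung aluminium bed. Origin: centre of its underside; z up; x along its length, away from the pin. The cover goes on with its x axis along the jig's x axis (red stripe over the pin end) and its centre over the jig's centre
- pin_tip (a point): tip of the upright brass pin, 10 diameter, at (-25, 0, 44) in the jig frame, so 25 from the jig's centre line middle towards its -x end; the last 6 taper to 4 diameter. It stands 8 above the bed when the bed is up and 14 when it is fully down
- bed_mid (a point): centre of the top face of the sprung bed, an aluminium plate 110 (x) x 80 (y) x 10 with a white cracked panel let in flush; 36 above the table when up, 30 when fully down. Its axes are those of the jig. The pin comes up through it
- bed (a joint): how far the bed is pressed down, in m: 0 up, 0.006 fully down on a hard stop. Springs push it up with 2 N per mm (12 N at the bottom); the cover's own weight alone sinks it about 1 mm
- other_cover: bystander: a blue cover of the same outer shape with a white stripe, made for another jig, no socket underneath; leave it alone. Origin: centre of its underside
- screwdriver: bystander: orange-handled screwdriver, 170 long, lying flat; origin near its middle, on the underside
- glue: bystander: white glue bottle, red cap, 36 diameter, 95 tall; origin: centre of its foot
- meter: bystander: grey hand meter with a black dial lying flat, 140 x 75 x 40; origin: centre of its underside
- dish: bystander: round steel parts dish, 80 diameter, 25 tall; origin: centre of its foot
- jar: bystander: amber jar with steel cap, 56 diameter, 70 tall; origin: centre of its foot
- tape: bystander: ring of blue tape, 80 diameter, 22 tall, lying flat; origin: centre of its underside

How it is judged (in metres and radians):
On the way:
1. the yellow cover has dropped over the pin and lies flat and square on the bed (horizontal distance between socket_mouth and pin_tip below 0.003 m and horizontal distance between cover and bed_mid below 0.007 m and angle between the x axis of cover and the x axis of jig, either way round below 0.14 rad and angle between cover's own z axis and vertical below 0.08 rad and z of cover in the frame of bed_mid below 0.003 m), for 0.1 s.
At the end, for the whole second after the job is handed in: Still pressing at the end: bed at least 4.7 of its 6 mm down, fingers bearing on the cover with over 3 N; socket within 3 mm of the pin sideways, cover within 3 mm of the bed, tilted under 0.08 rad, its centre within 7 mm of the bed's, turned under 0.14 rad from the jig (all of step 1 and value of joint bed above 0.0047 m and contact force between the fingers and cover above 3 N); the arm keeps its last pose, push and grip.
It fails at once if the blue cover is pushed more than 25 mm (distance of other_cover from where it was at the start of the episode above 0.025 m).
It fails at once if another bystander is pushed more than 25 mm (distance of any of screwdriver, glue, meter, dish, jar, tape from where it was at the start of the episode above 0.025 m).
It fails at once if a bystander is tipped over (angle between any of other_cover, glue, meter, dish, jar, tape's own z axis and vertical above 0.6 rad).
It also fails if it takes over 42 s, if anything falls off the work surface, if the arm or the gripper's body presses on something with over 40 N, if the wrist force passes 120 N, or if a joint passes its speed limit or range.

### The arm

A 6-joint arm with a two-finger parallel gripper is mounted at the origin on the work surface. World frame = base frame: x ahead of the robot, y to its left, z up, the work surface at z = 0. Lengths are in mm, angles in rad, forces in N, time in s.
With the tool pointing down it reaches from about 400 to 825 mm from the base axis. Payload 7 kg.
Tool frame: the origin (TCP) lies at the very end of the fingers, on their centre line; the grasp point (between the pads) lies 19 mm behind it; z points along the fingers, y is the direction in which the jaws open and shut (so a half turn about z gives the same grasp; the last joint's range is limited). The gripper opens to 88 mm and grips with 3 to 60 N. Pads are 19 mm wide; open, the fingers measure 130 mm over their backs; the gripper's body (78 mm by 193 mm) begins 47 mm behind the grasp point.
Start: joints at [1.454, 0.359, 0.012, 0, -1.224, -0.288], TCP at [265.845, 620.421, 226.561] pointing down, gripper open.
Joint ranges: [-3.07, 3.07], [-1.43, 2.12], [-1.02, 1.25], [-3.03, 1.67], [-3.05, -0], [-3.03, 3.03]. Speed limits (rad/s): [2.39, 2.39, 3.01, 3.14, 3.14, 3.14].

### API

Orientations are given as a unit quaternion [x, y, z, w].
In Python, from plant import bot gives the robot as it stands. Calls block until the motion is done:
- bot.move_ptp(position, orientation): joint-space move of the TCP to a pose.
- bot.line_to(position, velocity=150, ori=None): straight line of the TCP; ori=None keeps the orientation; velocity is the mean speed in mm/s.
- bot.move_joints(angles): joint-space move.
- bot.move_gripper(opening, force=None): finger opening in mm; force is the grip in N (None keeps the last); returns when the fingers have stopped.
- bot.pause(seconds).
- bot.solve_ik(position, orientation): joint angles nearest the present ones, or None.
- bot.read_state(): the state.
- bot.camera(name): name is "scene" or "top"; returns the picture (384x512x3 uint8, red, green, blue); there is no depth.
- bot.get_calibration(name): a dict with "fx", "fy", "cx", "cy" (pixels), "distortion" ([k1, k2, p1, p2, k3] as OpenCV has them; the pictures are not rectified), "view" (4x4, takes a point from world to camera coordinates). Camera axes: x right, y up, looking along -z (the intrinsics and any distortion apply to the point x, -y, -z); pixel columns grow to the right and rows downward; lengths in mm; the calibration is good to about 2 mm. A picture is of the moment at which its call begins. get_calibration takes no time and is no camera call.
A pose or a line that the arm cannot do raises bot.Unreachable and nothing moves.
- bot.close_job(): hands the job in, once; it reports no verdict.
The state is a dict: "t": time; "joint_pos": joint angles; "qvel": joint speeds; "tau": joint torques, N m; "tcp_pos": TCP position; "eef_rot": TCP orientation; "contact_force": force on the tool from outside, world axes, zero at the start; "moment": the same for the moment, N m; "width": finger opening in mm.
Only numpy, scipy, OpenCV 4.12 (cv2) and the standard library are available. Lean on these libraries where they do the work, as an engineer would, in place of code of your own. Each camera call takes 0.05 s, during which the arm holds its last target.

## Working session

There is one attempt and no reset: what is moved stays moved. The work goes in short steps, each a Python script; the robot and the scene stay as the last script left them, time stands still between calls to the robot, and variables do not carry over. Pictures are saved under pics/ and viewed, and the job is handed in when it is done.

```bash
mkdir -p pics; ls
python3 - <<'E'
from plant import bot
import cv2,numpy as np
for n in("scene","top"):
    im=bot.camera(n); cv2.imwrite(f"pics/{n}0.png",cv2.resize(im[:,:,::-1],(800,600),interpolation=cv2.INTER_CUBIC)); np.save(f"{n}0.npy",im)
    c=bot.get_calibration(n); print({k:(np.round(v,4).tolist() if k!='x' else v) for k,v in c.items()})
s=bot.read_state(); print(s)
E
```

```text
pics
{'fx': 366.1739, 'fy': 366.1739, 'cx': 253.0652, 'cy': 194.1106, 'distortion': [-0.0191, 0.0, 0.0, 0.0, 0.0], 'view': [[-0.7781, 0.6282, 0.0024, 405.3752], [-0.5402, -0.6711, 0.5077, 268.1782], [0.3205, 0.3937, 0.8615, -1298.2005], [0.0, 0.0, 0.0, 1.0]]}
{'fx': 452.5621, 'fy': 452.5621, 'cx': 257.3094, 'cy': 179.6514, 'distortion': [-0.1793, 0.0, 0.0, 0.0, 0.0], 'view': [[0.012, -0.9998, 0.0167, 20.534], [0.9926, 0.0139, 0.1209, -540.636], [-0.1211, 0.0151, 0.9925, -1157.7766], [0.0, 0.0, 0.0, 1.0]]}
{'t': 0.1, 'joint_pos': array([ 1.45407504e+00,  3.59304291e-01,  1.11779275e-02, -3.14166207e-04,
       -1.22409102e+00, -2.88082437e-01]), 'qvel': array([-0.00059748, -0.00285325,  0.00112726,  0.00174563, -0.001232  ,
       -0.00051092]), 'tau': array([-1.74540037e-03, -5.84160948e+01,  2.93748629e+01,  7.01556712e+00,
        1.01400545e-02, -5.88023181e-05]), 'tcp_pos': array([265.70441026, 620.04484359, 225.73440017]), 'eef_rot': array([ 9.79575564e-01, -2.01075079e-01, -8.63525647e-05,  7.20560019e-04]), 'contact_force': array([ 0.08006656, -0.01102308, -0.13741611]), 'moment': array([ 0.05072851, -0.01102536,  0.02423831]), 'width': 87.78053712258745}
```

View pics/scene0.png

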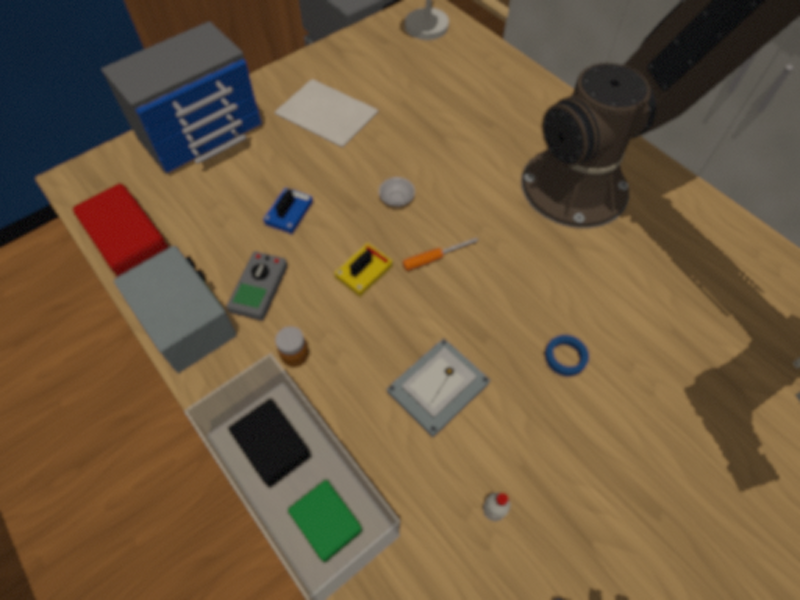

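View pics/top0.png

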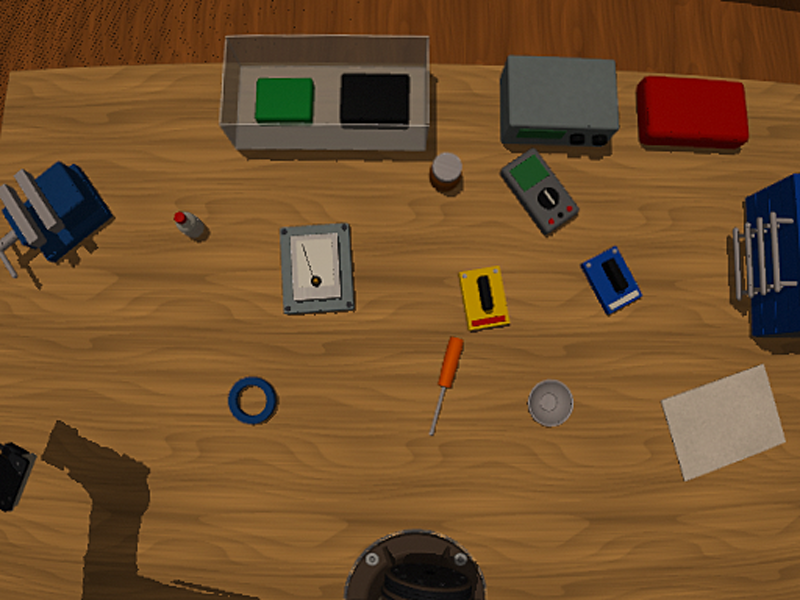

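The scene view shows the yellow cover near (363,268) and the jig near (440,387). In the top view the cover is near (485,298) with its red stripe towards the base, and the jig near (317,268) with its pin at (316,282). I'll enlarge both.

Run:
```python
import cv2,numpy as np
def crop(n,c0,r0,w,h,k,out):
    im=np.load(f"{n}0.npy")[r0:r0+h,c0:c0+w,::-1]
    cv2.imwrite(out,cv2.resize(im,(w*k,h*k),interpolation=cv2.INTER_CUBIC))
crop("top",285,162,50,56,10,"pics/tc.png")
crop("top",172,136,62,60,9,"pics/tj.png")
crop("scene",207,147,52,46,12,"pics/sc.png")
crop("scene",242,210,78,72,8,"pics/sj.png")
```

```text
(no output)
```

View pics/tc.png

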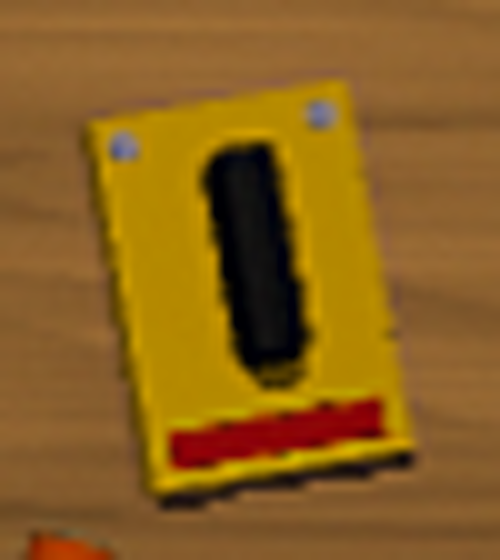

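View pics/tj.png

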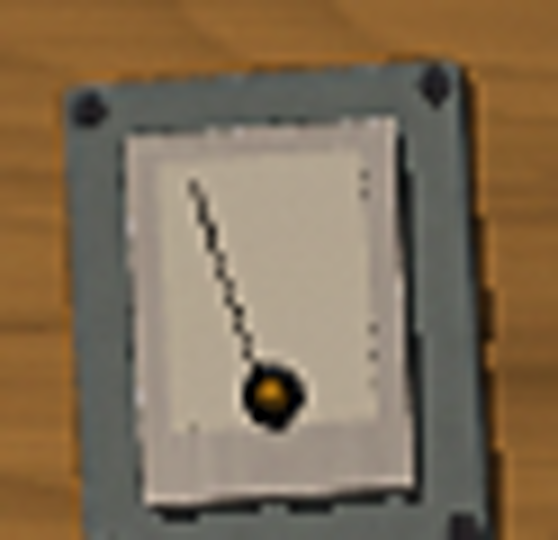

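View pics/sc.png

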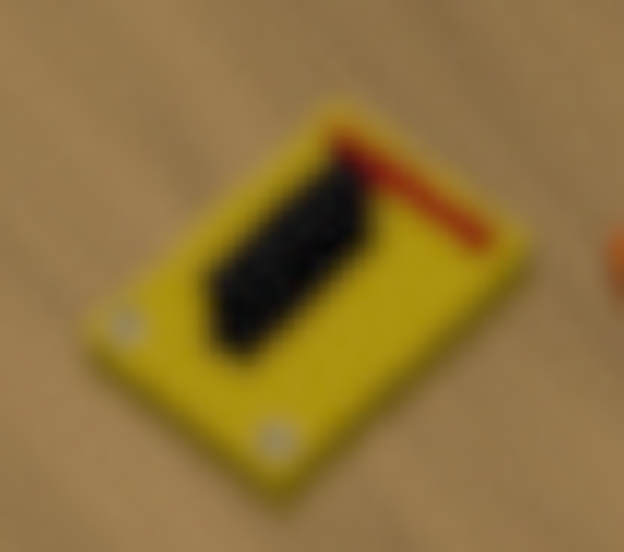

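View pics/sj.png

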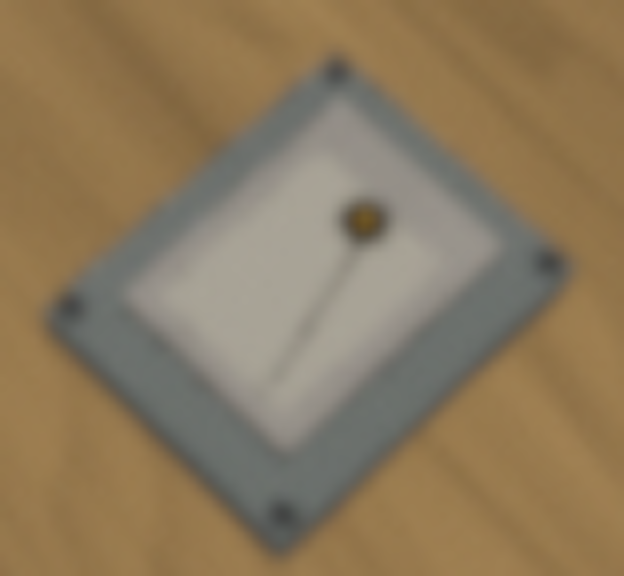

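```bash
cat > vis.py <<'E'
import numpy as np,cv2
from scipy.optimize import least_squares
from plant import bot
C={n:bot.get_calibration(n) for n in("scene","top")}
def proj(n,P):
    c=C[n];V=np.array(c["view"]);P=np.atleast_2d(P).astype(float)
    p=(P@V[:3,:3].T+V[:3,3])*[1,-1,-1]
    K=np.array([[c["fx"],0,c["cx"]],[0,c["fy"],c["cy"]],[0,0,1.]])
    return cv2.projectPoints(p.reshape(-1,1,3),np.zeros(3),np.zeros(3),K,np.array(c["distortion"]))[0].reshape(-1,2)
def un(q,c0,r0,k): return (np.atleast_2d(q)+.5)/k-.5+[c0,r0]
def tri(a,b):
    out=[]
    for u,v in zip(a,b):
        f=lambda P:np.r_[proj("top",P)[0]-u,proj("scene",P)[0]-v]
        r=least_squares(f,[500,0,20]);out.append(np.r_[r.x,np.sqrt(np.mean(r.fun**2))])
    return np.array(out)
def fit(model,obs,x0):
    # obs: list (cam,pixels,idx) ; params x,y,z,yaw
    M=np.array(model,float)
    def W(p,i):
        c,s=np.cos(p[3]),np.sin(p[3]);m=M[i];return np.c_[p[0]+c*m[:,0]-s*m[:,1],p[1]+s*m[:,0]+c*m[:,1],p[2]+m[:,2]]
    f=lambda p:np.concatenate([(proj(n,W(p,i))-q).ravel() for n,q,i in obs])
    r=least_squares(f,x0,x_scale=[100,100,100,1]);return r.x,r.fun.reshape(-1,2)
E
cat > m1.py <<'E'
from vis import *
np.set_printoptions(suppress=True,precision=2)
# order: far+y, far-y, stripe-y, stripe+y
tc=un([(90,122),(345,82),(410,447),(155,490)],285,162,10)
sc=un([(283,488),(90,335),(335,97),(532,245)],207,147,12)
print("cover",tri(tc,sc))
h=[(50,35,22),(50,-35,22),(-50,-35,22),(-50,35,22)]
I=np.arange(4)
for o in ([("top",tc,I)],[("scene",sc,I)],[("top",tc,I),("scene",sc,I)]):
    p,r=fit(h,o,[600,-100,0,0]);print("cover fit",p,np.rad2deg(p[3]),np.abs(r).max())
tj=un([(127,137),(397,117),(415,487),(147,503)],172,136,9)
sj=un([(287,452),(125,295),(340,97),(503,245)],242,210,8)
print("bed",tri(tj,sj))
tp=un([(271,393)],172,136,9);sp=un([(364,216)],242,210,8);print("pin",tri(tp,sp))
ts=un([(90,108),(435,84),(465,527)],172,136,9);ss=un([(285,515),(70,306),(337,70)],242,210,8);print("screws",tri(ts,ss))
h=[(55,40,36),(55,-40,36),(-55,-40,36),(-55,40,36),(-25,0,44)]
I=np.arange(5);a=np.r_[tj,tp];b=np.r_[sj,sp]
for o in ([("top",a,I)],[("scene",b,I)],[("top",a,I),("scene",b,I)]):
    p,r=fit(h,o,[600,200,0,0]);print("jig fit",p,np.rad2deg(p[3]),np.abs(r).max()); print(r[[-1]])
E
python3 m1.py
```

```text
cover [[ 558.59  -68.54   18.13    0.31]
 [ 570.18 -137.05   19.82    0.31]
 [ 473.2  -154.66   22.98    0.09]
 [ 460.86  -86.6    18.62    0.12]]
cover fit [ 516.85 -113.2    -9.82    0.17] 10.005700154226426 0.07355336389724698
cover fit [ 513.9  -113.08   -5.6     0.19] 10.853514457313391 0.5350188482453291
cover fit [ 515.67 -111.82   -2.34    0.18] 10.3367988851275 0.7526437365853837
bed [[614.41 219.22  33.63   0.15]
 [621.17 140.08  32.32   0.33]
 [512.29 131.12  33.96   0.01]
 [506.2  209.72  33.76   0.12]]
pin [[538.59 173.15  40.03   0.04]]
screws [[625.64 232.58  20.15   0.13]
 [634.58 128.78  20.54   0.07]
 [501.53 117.54  21.41   0.16]]
jig fit [564.89 175.64 -11.02   0.08] 4.526542602886812 0.22670311810782096
[[ 0.14 -0.23]]
jig fit [559.08 172.04 -15.22   0.09] 5.1124825133438945 0.22753689402554755
[[ 0.11 -0.11]]
jig fit [563.48 175.06  -3.17   0.08] 4.807756061193848 0.6632672290776327
[[ 0.04 -0.16]]
```

Cover at (516, −112), yaw 10.3°; jig at (563.5, 175), yaw 4.8°. The triangulated heights are cover top about 20, bed about 33.5, pin 40 and screws 20.5. They match the text (22/36/44/20) to within 2–4 mm, so they're plausible. Next I grasp.

```bash
cat > rob.py <<'E'
from vis import *
np.set_printoptions(suppress=True,precision=2)
def q(yaw): return [np.cos(yaw/2),np.sin(yaw/2),0,0]
def st(tag=""):
    s=bot.read_state();print(tag,"t%.2f"%s["t"],"tcp",s["tcp_pos"],"F",s["contact_force"],"M",s["moment"],"w%.1f"%s["width"]);return s
def snap(tag):
    for n in("scene","top"):
        im=bot.camera(n);np.save(f"{n}_{tag}.npy",im)
def crop(n,tag,c0,r0,w,h,k):
    im=np.load(f"{n}_{tag}.npy")[r0:r0+h,c0:c0+w,::-1]
    cv2.imwrite(f"pics/{n}_{tag}.png",cv2.resize(im,(w*k,h*k),interpolation=cv2.INTER_CUBIC))
E
python3 - <<'E'
from rob import *
yaw=np.deg2rad(10.35);g=np.array([515.7,-111.9])+6*np.array([np.cos(yaw),np.sin(yaw)])
for y in(yaw,yaw+np.pi,yaw-np.pi):
    print(bot.solve_ik([*g,27],q(y)))
st()
bot.move_ptp([*g,130],q(yaw)); bot.move_gripper(50)
st("above"); snap("ab")
crop("scene","ab",180,100,110,100,6);crop("top","ab",260,110,100,110,5)
E
```

```text
[ 0.16  0.35 -0.54  0.   -0.68  1.59]
[ 0.16  0.35 -0.54  0.   -0.68 -1.55]
[ 0.16  0.35 -0.54  0.   -0.68 -1.55]
 t0.10 tcp [265.7  620.04 225.73] F [ 0.08 -0.01 -0.14] M [ 0.05 -0.01  0.02] w87.8
above t3.67 tcp [ 521.61 -110.86  130.01] F [-0.55 -0.52  0.62] M [-0.03 -0.    0.03] w50.3
```

```bash
ls pics
```

```text
sc.png
scene0.png
scene_ab.png
sj.png
tc.png
tj.png
top0.png
top_ab.png
```

View pics/scene_ab.png

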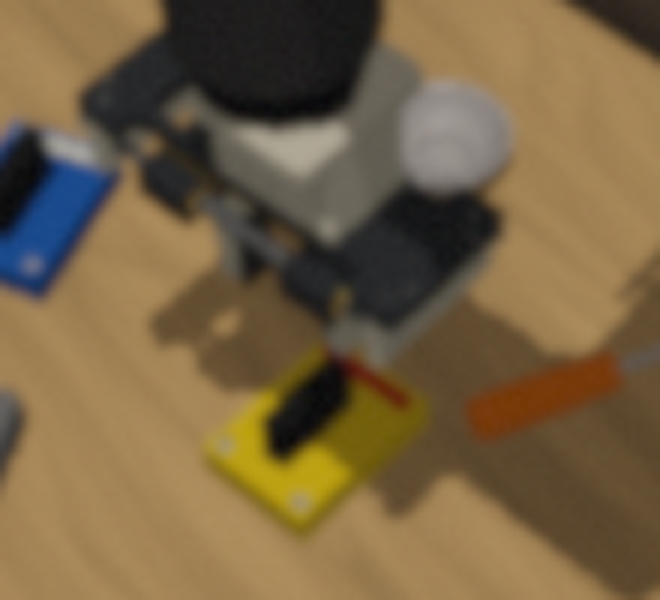

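View pics/top_ab.png

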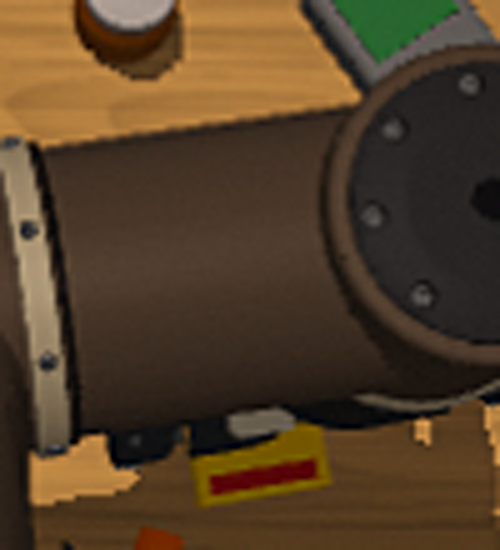

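The fingers straddle the handle line with the cover below, and the stripe is at the base end. Descending and gripping.

Run:
```python
from rob import *
yaw=np.deg2rad(10.35);g=np.array([515.7,-111.9])+6*np.array([np.cos(yaw),np.sin(yaw)])
bot.line_to([*g,60],velocity=200)
bot.line_to([*g,27.5],velocity=60); s=st("down")
if abs(s["contact_force"][2])<6:
    bot.move_gripper(8,force=45); s=st("grip")
    if 12<s["width"]<20:
        bot.line_to([*g,110],velocity=120); st("lift")
        # jig-side hover
        jy=np.deg2rad(4.8);t=np.array([563.5,175.05])+6*np.array([np.cos(jy),np.sin(jy)])
        bot.move_ptp([*t,95],q(jy)); bot.pause(.2);st("hover"); snap("hv")
        crop("scene","hv",220,160,130,120,5);crop("top","hv",150,90,110,130,4)
```

```text
down t4.97 tcp [ 521.63 -110.84   27.37] F [1.13 0.71 0.03] M [-0.03 -0.03  0.02] w49.6
grip t5.62 tcp [ 521.65 -110.79   27.62] F [-0.74  1.15  1.41] M [0.09 0.09 0.03] w15.9
lift t6.46 tcp [ 520.94 -110.8   109.26] F [-0.58  0.12 -2.58] M [-0.05 -0.06  0.03] w15.9
hover t7.78 tcp [569.64 174.26  95.21] F [-0.21  0.49 -2.2 ] M [-0.08 -0.03  0.02] w15.7
```

View pics/scene_hv.png

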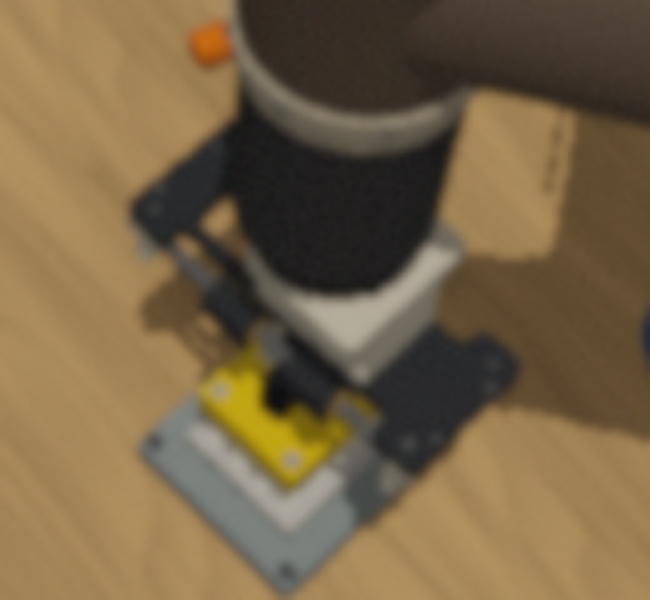

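View pics/top_hv.png

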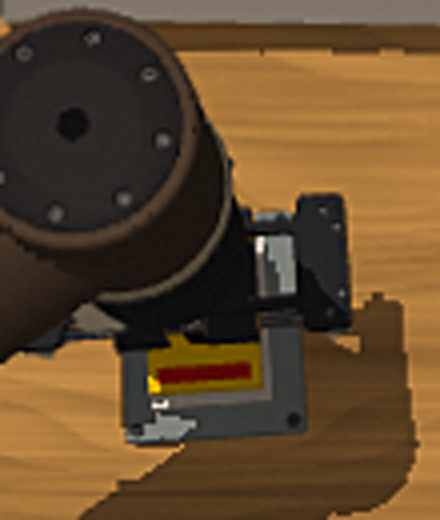

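Run:
```python
from rob import *
import shutil
def c2(n,tag,c0,r0,w,h,k,o):
    im=np.load(f"{n}_{tag}.npy")[r0:r0+h,c0:c0+w,::-1]
    cv2.imwrite(o,cv2.resize(im,(w*k,h*k),interpolation=cv2.INTER_CUBIC))
c2("scene","hv",252,225,60,60,10,"pics/s_hv2.png")
c2("top","hv",178,165,54,40,14,"pics/t_hv2.png")
```

```text
(no output)
```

View pics/s_hv2.png

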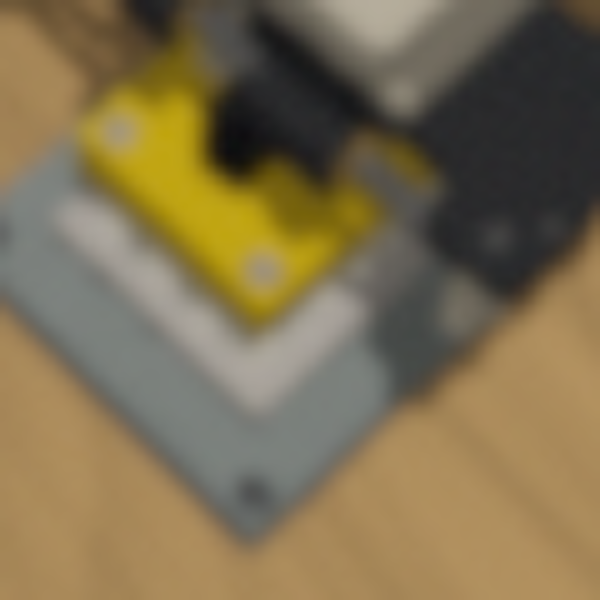

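View pics/t_hv2.png

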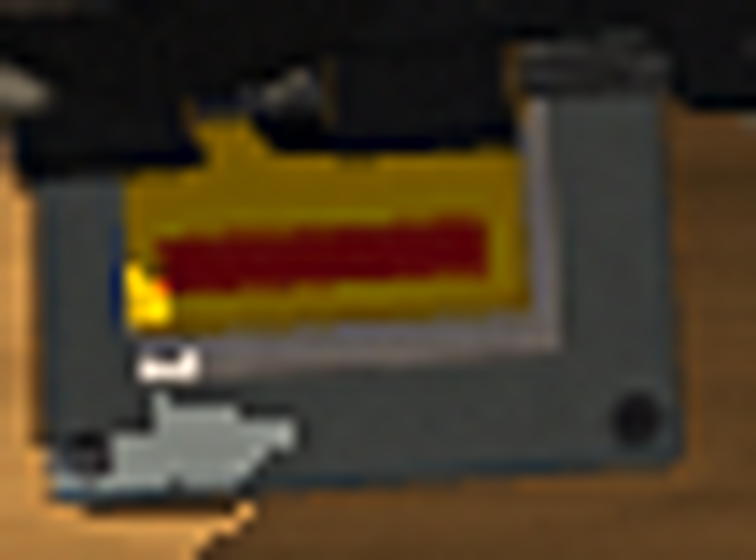

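```bash
cat > m2.py <<'E'
from rob import *
tc=un([(90,122),(345,82),(410,447),(155,490)],285,162,10)
sc=un([(283,488),(90,335),(335,97),(532,245)],207,147,12)
tj=un([(127,137),(397,117),(415,487),(147,503),(271,393)],172,136,9)
sj=un([(287,452),(125,295),(340,97),(503,245),(364,216)],242,210,8)
hc=np.array([(50,35,22),(50,-35,22),(-50,-35,22),(-50,35,22)],float)
hj=np.array([(55,40,36),(55,-40,36),(-55,-40,36),(-55,40,36),(-25,0,44)],float)
def fitz(M,n,px,z,x0):
    def W(p):
        c,s=np.cos(p[2]),np.sin(p[2]);return np.c_[p[0]+c*M[:,0]-s*M[:,1],p[1]+s*M[:,0]+c*M[:,1],z+M[:,2]]
    r=least_squares(lambda p:(proj(n,W(p))-px).ravel(),x0,x_scale=[100,100,1]);return r.x,np.abs(r.fun).max()
def back(n,px,z):
    return np.array([np.r_[least_squares(lambda P:proj(n,[*P,z])[0]-u,[500,0]).x,z] for u in px])
def loc(p,P):
    c,s=np.cos(p[2]),np.sin(p[2]);d=P[:,:2]-p[:2];return np.c_[d@[c,s],d@[-s,c],P[:,2]]
mk={"scene":un([(277,441),(127,327)],207,147,12),
    "top":un([(168,432),(172,467),(382,400),(384,433)],285,162,10)}
hv={"scene":un([(265,270),(119,130)],252,225,10),
    "top":un([(157,240),(165,293),(487,220),(488,273)],178,165,14)}
for n,c,j in(("scene",sc,sj),("top",tc,tj)):
    pc,e=fitz(hc,n,c,0,[515,-112,.18]);pj,e2=fitz(hj,n,j,0,[563,175,.08])
    m=loc(pc,back(n,mk[n],22));print(n,"cover0",pc,e,"jig",pj,e2);print(m[:,:2].round(1).tolist())
    ph,e3=fitz(m,n,hv[n],67.7,[563,175,.08])
    print(" hover cover",ph,e3,"in jig frame",loc(pj,np.array([[*ph[:2],0]]))[0,:2],"dyaw deg",np.rad2deg(ph[2]-pj[2]))
E
python3 m2.py
```

```text
scene cover0 [ 515.98 -109.9     0.19] 0.5087255148154384 jig [564.13 176.2    0.09] 0.5554590127745769
[[41.1, 24.9], [40.3, -28.7]]
 hover cover [564.21 174.9    0.09] 0.07406668890737933 in jig frame [-0.04 -1.3 ] dyaw deg 0.2867470163707833
top cover0 [ 515.87 -111.91    0.17] 0.20443901781032991 jig [563.38 174.44   0.08] 0.3468946056541711
[[-35.1, 28.5], [-44.4, 29.0], [-36.1, -29.4], [-44.8, -28.4]]
 hover cover [563.21 173.74   0.09] 0.4869717592620191 in jig frame [-0.23 -0.69] dyaw deg 0.6278561030882626
```

The measured offset of the held cover from the jig is within about 1 mm in both cameras and squared to under 1°. I'll lower slowly in steps while watching the force. Underside at pin height means TCP z≈71.5, and on the bed ≈63.5.

Run:
```python
from rob import *
jy=np.deg2rad(4.8);t=np.array([563.5,175.05])+6*np.array([np.cos(jy),np.sin(jy)])+[0,.7]
print(t)
bot.line_to([*t,78],velocity=60,ori=q(jy)); st("78")
for z in (74,72,71,70,69,68,67,66,65,64):
    bot.line_to([*t,z],velocity=25); s=st(z)
    if s["contact_force"][2]>6: print("contact");break
```

```text
[569.48 176.25]
78 t8.31 tcp [569.14 176.04  77.28] F [ 0.36  0.19 -2.86] M [-0.02 -0.01 -0.04] w15.7
74 t8.62 tcp [569.42 176.26  73.92] F [ 0.65  0.44 -2.42] M [-0.   -0.03  0.01] w15.9
72 t8.87 tcp [569.4  176.25  71.92] F [-0.45 -0.66 -2.61] M [-0.   -0.01  0.01] w15.8
71 t9.12 tcp [569.45 176.23  70.96] F [ 0.71 -0.31 -2.77] M [-0.04 -0.03 -0.01] w16.1
70 t9.37 tcp [569.41 176.21  69.89] F [ 0.98  0.24 -2.5 ] M [-0.   -0.03  0.01] w15.8
69 t9.62 tcp [569.43 176.26  68.93] F [ 0.6  -1.35 -1.69] M [-0.08  0.01  0.01] w16.0
68 t9.87 tcp [569.43 176.22  67.93] F [ 0.05 -0.7  -1.25] M [-0.06 -0.03  0.03] w15.7
67 t10.12 tcp [569.41 176.23  66.91] F [ 0.88 -0.03 -1.93] M [-0.09 -0.07 -0.01] w15.4
66 t10.37 tcp [569.44 176.23  65.93] F [ 0.67 -0.42 -3.17] M [-0.06 -0.04  0.02] w15.9
65 t10.62 tcp [569.42 176.21  64.93] F [-0.33  0.76 -3.19] M [-0.08 -0.04 -0.02] w15.8
64 t10.87 tcp [569.44 176.25  63.92] F [ 0.44  0.63 -1.18] M [-0.06 -0.   -0.03] w15.9
```

It passed pin height with no contact, so the pin is in the socket. Next comes the bed, which should show a 2 N/mm slope and then a hard stop.

Run:
```python
from rob import *
s=bot.read_state();t=[569.48,176.25]
for z in np.arange(63,54,-.5):
    bot.line_to([*t,z],velocity=20); bot.pause(.05)
    F=[];
    for _ in range(3):
        F.append(bot.read_state()["contact_force"]);bot.pause(.02)
    s=bot.read_state();F=np.mean(F,0);print(z,"t%.2f"%s["t"],s["tcp_pos"],F,s["moment"])
    if F[2]>28: break
snap("pr");crop("scene","pr",220,160,130,120,5);crop("top","pr",150,90,110,130,4)
```

```text
63.0 t11.22 [569.49 176.25  63.  ] [ 0.45  0.18 -1.5 ] [-0.05 -0.09 -0.02]
62.5 t11.57 [569.56 176.29  62.57] [ 0.18 -0.08 -1.75] [-0.05 -0.02  0.  ]
62.0 t11.92 [569.54 176.29  62.09] [-0.53  0.1  -0.04] [-0.07  0.03 -0.05]
61.5 t12.27 [569.55 176.28  61.57] [-0.27  0.04  0.67] [0.   0.13 0.03]
61.0 t12.62 [569.56 176.27  61.11] [-0.5   0.35  1.79] [-0.05  0.18 -0.01]
60.5 t12.97 [569.55 176.28  60.59] [-0.25  0.15  2.55] [-0.01  0.31  0.01]
60.0 t13.32 [569.53 176.29  60.1 ] [-1.16 -0.23  3.6 ] [-0.05  0.34 -0.01]
59.5 t13.67 [569.61 176.28  59.63] [-0.96 -0.15  4.56] [-0.    0.36 -0.07]
59.0 t14.02 [569.57 176.29  59.18] [-1.09  0.15  5.41] [-0.06  0.47 -0.02]
58.5 t14.37 [569.54 176.29  58.73] [-1.53  0.5   6.71] [-0.12  0.61  0.01]
58.0 t14.72 [569.59 176.29  58.34] [-1.25 -0.35  7.09] [-0.1   0.71 -0.03]
57.5 t15.07 [569.6  176.29  57.95] [-1.84 -0.11  7.83] [-0.06  0.81  0.02]
57.0 t15.42 [569.6  176.32  57.62] [-3.04  0.06  9.08] [-0.15  1.05 -0.02]
56.5 t15.77 [569.64 176.29  57.56] [-4.58 -0.4  13.41] [-0.18  1.57 -0.02]
56.0 t16.12 [569.66 176.3   57.54] [-5.31 -0.27 16.98] [-0.27  2.23 -0.04]
55.5 t16.47 [569.68 176.29  57.5 ] [-7.79 -0.8  20.91] [-0.34  2.8   0.06]
55.0 t16.82 [569.72 176.33  57.49] [-8.52 -1.16 25.55] [-0.39  3.41 -0.08]
54.5 t17.17 [569.75 176.34  57.48] [-10.67  -0.87  29.12] [-0.49  4.02  0.01]
```

View pics/scene_pr.png

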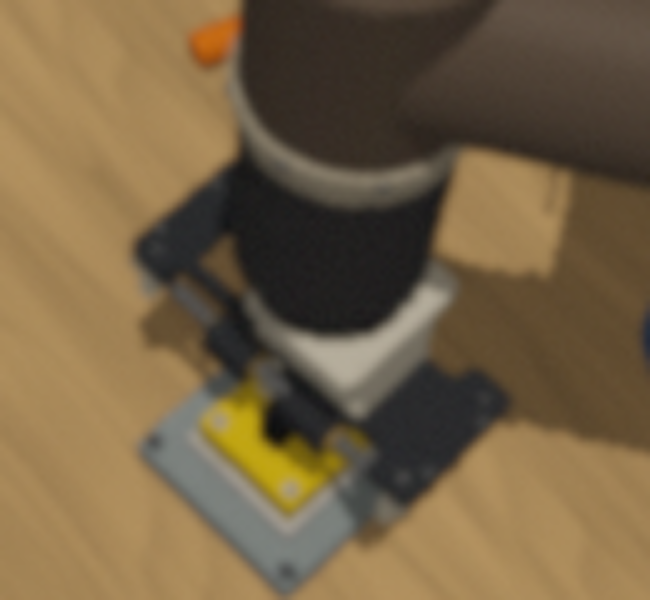

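View pics/top_pr.png

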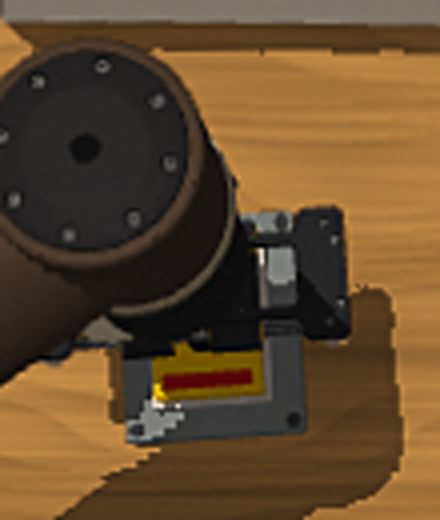

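Force rose about 2 N/mm over the expected ~6 mm, then hit the hard stop at TCP z=57.5 (underside at 30). The pictures show the cover lying square within the bed. I'll ease the push a little to cut the side force, check tilt and yaw, then hand in.

Run:
```python
from rob import *
from scipy.spatial.transform import Rotation as R
bot.line_to([569.48,176.25,55.3],velocity=20);bot.pause(.4)
s=st("hold");m=R.from_quat(s["eef_rot"]).as_matrix();print("tilt rad",np.arccos(-m[2,2]),"yaw deg",np.rad2deg(np.arctan2(m[1,0],m[0,0])))
np.save("x.npy",0);snap("fin")
def c2(n,tag,c0,r0,w,h,k,o):
    im=np.load(f"{n}_{tag}.npy")[r0:r0+h,c0:c0+w,::-1]
    cv2.imwrite(o,cv2.resize(im,(w*k,h*k),interpolation=cv2.INTER_CUBIC))
c2("scene","fin",252,225,60,60,10,"pics/s_fin.png");c2("top","fin",178,165,54,40,14,"pics/t_fin.png")
```

```text
hold t17.92 tcp [569.68 176.32  57.5 ] F [-7.82 -0.82 23.25] M [-0.3   3.16 -0.06] w15.9
tilt rad 0.0011861375296013832 yaw deg 4.838401979944197
```

View pics/s_fin.png

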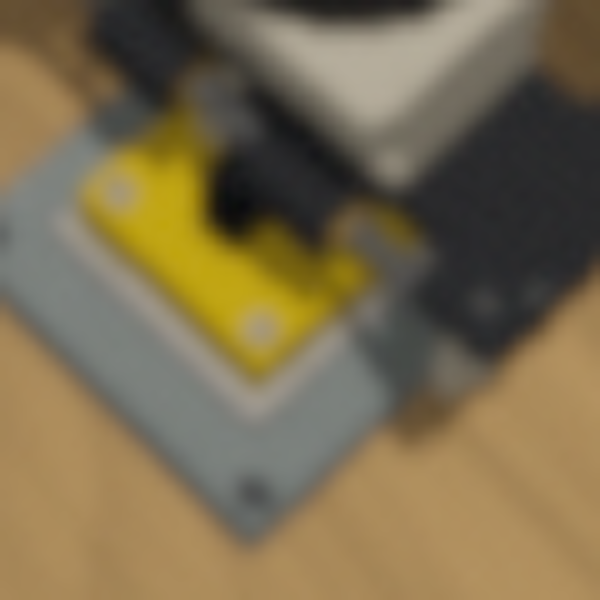

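View pics/t_fin.png

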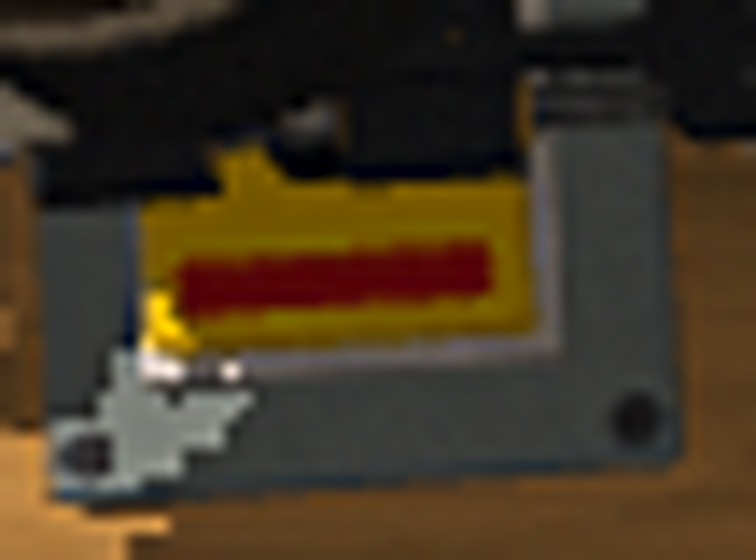

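The cover lies flat inside the bed with a thin, even rim at both corners seen: scene (260,380–410), top (535,340). Tool tilt is 0.001 rad, yaw 4.84°. Handing in while pressing.

Run:
```python
from rob import *
st("pre"); print(bot.close_job())
```

```text
pre t18.02 tcp [569.7  176.32  57.51] F [-8.31 -0.68 23.35] M [-0.34  3.04 -0.01] w16.2
the job is handed in; nothing more can be done
None
```

The yellow cover is on the jig, red stripe over the pin, and I handed the job in at about 18 s with the arm still gripping it and pressing the bed down. No verdict is reported.

- **Placing:** the cover passed pin height without touching, so no sliding search was needed. I infer that the pin is in the socket, since it can't be seen.
- **Pressing:** force rose at about 2 N/mm, as the springs should give. The bed then hit its hard stop at TCP z 57.5, which puts the cover's underside at 30 mm.
- **Last check:** about 23 N downward force, tool tilt 0.001 rad, yaw 4.84° against the jig's measured 4.8°. The pictures show the cover flat inside the bed rim. I moved no other object as far as the force readings show, but I took no final picture of the bystanders.
- **Disagreements:**
  - Triangulated heights read 2–4 mm below the stated ones, which I put down to calibration and pixel-reading error.
  - At the hover the two cameras differed by about 0.6 mm on the cover's sideways offset.
  - About 8 N of side force and 3 N m of moment remained while pressing. I take this to be arm flex against the hard stop or the pin, and did not confirm it.

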